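# Catch the falling chamber cover and lower it shut

## Task

The hinged cover of the sample chamber stands open, leaning back past upright. From behind (its yellow side), tip it over until it falls by itself, catch it from underneath on the outside of the fingers while it is still well open, and lower it gently all the way shut, so that it never drops onto the chamber. Do not pinch the cover, leave the cuvette and everything else on the bench where it is, and end clear of it all.

Things in the scene. Friction and masses are not known exactly. Their poses are not given: they have to be found in the camera images.
- chamber_hinge (a point): middle of the cover's hinge line, on one top edge of the sample chamber (fixed white and black open-topped box, 140 mm in x by 180 mm along the hinge, 120 mm high); 120 mm above the bench. x axis: level, from the chamber's open side to its hinge side, roughly towards the robot's left; y along the hinge; z up. It does not turn with the cover. The opposite wall's outer face is 140 mm in -x
- cover (a joint): cover opening: 0 shut and level, 1.57 upright, 1.8 leaning back on its stop, where it starts. Moves by its own weight (about 0.2 kg, 170 mm deep) on a damped hinge, 0.33 N m s/rad, no friction or spring: let go beyond upright at 1.35 it takes about 3 s to reach 0.7 and, left alone, comes down at about 0.5 rad/s
- cover_edge (a point): middle of the cover's free edge, on its underside, 170 mm from the hinge; moves with the cover. -x points from hinge to edge, z out of its outer face. The cover is flat, 180 wide (y), 9 mm thick, black inside (the face to catch it on), yellow outside; shut, its free edge overhangs the chamber's wall by 30 mm over the whole width, 120 mm above the bench: fingers fit under this lip until it is shut
- cuvette: glass cuvette 12.5 x 12.5 x 40 mm standing in a holder inside the chamber, origin at the centre of its foot; below the shut cover by 10 mm
- amber_bottle: amber bottle, 48 mm across, 100 mm high, standing beyond the chamber (farther from the robot); origin at the centre of its foot
- beaker: glass beaker, 56 mm across, 70 mm high, standing to the far right of the chamber; origin at the centre of its foot
- petri_dish: clear dish, 55 mm across, 14 mm high, lying on the bench by the chamber's lip side; origin at the centre of its foot
- driver: screwdriver 140 mm long lying between the chamber and the robot; origin at the middle of its length, underside
- objective: dark steel microscope objective, 34 mm across, 45 mm high, standing near right of the chamber; origin at the centre of its foot
- tip_box: blue tip box with white top, 80 x 110 x 57 mm, on the chamber's hinge side; origin at the centre of its foot

How it is judged:
On the way, in this order (a step that is already met when the one before it is completed fails the run):
1. the cover has been tipped forward of upright and falls freely, untouched (value of joint cover between 0.4 and 1.45 rad and velocity of joint cover below -0.03 rad/s and contact force between the fingers and cover_c0 below 0.05 N and contact force between the fingers and cover_c1 below 0.05 N), for 0.1 s.
2. the cover is caught from underneath by the fingers before its opening falls below 0.35 rad (front edge 58 mm above shut), and rests on them at no more than 0.2 rad/s (value of joint cover between 0.35 and 1.4 rad and velocity of joint cover above -0.2 rad/s and contact force between the fingers and cover_c0 above 0.2 N and contact force between the fingers and cover_c1 below 0.05 N), for 0.2 s.
At the end, for the whole second after the job is handed in: the cover is shut (under 0.02 rad) and at rest, the cuvette is within 6 mm and everything else within 15 mm of where it was (value of joint cover below 0.02 rad and velocity of joint cover between -0.02 and 0.02 rad/s and distance of cuvette from where it was at the start of the episode below 0.006 m and distance of each of amber_bottle, beaker, petri_dish, driver, objective, tip_box from where it was at the start of the episode below 0.015 m); the robot touches nothing.
It fails at once if the cover comes down faster than 0.25 rad/s (front edge 42 mm/s) at an opening between 0.04 and 0.3 rad (the last 7 mm are forgiven) (value of joint cover between 0.04 and 0.3 rad and velocity of joint cover below -0.25 rad/s).
It fails at once if the cover is pinched: fingers press on its inner and its outer face at once (contact force between the fingers and cover_c0 above 0.4 N and contact force between the fingers and cover_c1 above 0.4 N).
It fails at once if the cover is forced with more than 25 N (contact force between the fingers and cover_c0 above 25 N or contact force between the fingers and cover_c1 above 25 N).
It fails at once if the cuvette is moved by more than 6 mm (distance of cuvette from where it was at the start of the episode above 0.006 m).
It fails at once if something else on the bench is lifted, carried or pushed by more than 15 mm (distance of any of amber_bottle, beaker, petri_dish, driver, objective, tip_box from where it was at the start of the episode above 0.015 m).
It also fails if it takes over 64 s, if anything falls off the work surface, if the arm or the gripper's body presses on something with over 40 N, if the wrist force passes 120 N, or if a joint passes its speed limit or range.

## Robot

A 7-joint arm with a two-finger parallel gripper is mounted at the origin on the work surface. World frame = base frame: x ahead of the robot, y to its left, z up, the work surface at z = 0. Lengths are in m, angles in rad, forces in N, time in s.
With the tool pointing down it reaches from about 0.425 to 0.925 m from the base axis. Payload 6.8 kg.
Tool frame: the origin (TCP) lies between the finger pads; the fingertips stand finger_overhang ahead of it and the grasp point (between the pads) lies 6 mm ahead of it (finger_overhang is the distance from the TCP to the fingertips, in m); z points along the fingers, y is the line along which they close (so a half turn about z gives the same grasp; the last joint's range is limited). The gripper opens to 85 mm and grips with 20 to 120 N. Pads are 22 mm wide; open, the fingers measure 114 mm over their backs; the gripper's body (76 mm by 85 mm) begins 54 mm behind the grasp point. The pads swing forward as they close: fully open they stand 13 mm farther back than shut.
Start: joints at [-0.108, 0.477, 0.022, 1.555, -0.011, 1.109, -0.083], TCP at [0.675, 0, 0.256] pointing down, gripper open.
Joint ranges: [-2.96, 2.96], [-0.34, 2.1], [-1.41, 1.46], [0.24, 2.44], [-1.37, 4.51], [0.17, 1.92], [-2.96, 2.96]. Speed limits (rad/s): [2.39, 2.39, 3.14, 3.14, 3.14, 3.14, 3.14].

## Interface

Orientations are given as a unit quaternion [w, x, y, z].
In Python, from station import * gives the robot as it stands.
- The arm moves only by the tool drive_tool, never from a script. Its argument "increments" is a list of rows, each an object of numbers: "claw": the finger opening in m, from 0 to 0.0854; "dx", "dy", "dz": the shift along the tool's x, y, z in m; "wx", "wy", "wz": the turn, a rotation vector about the tool's x, y, z in degrees. A call has 1 to 20 rows; each row shifts and turns the commanded pose from where the row before left it, along the tool's axes as they then stand; what a row does not reach is not made up. A row lasts 1/8 s, in which the tool goes at most 62.5 mm and 10.7 degrees, less where a joint would pass 70% of its speed; a pose out of reach is approached as far as the arm can. A call with a gripper value outside its range is refused whole. The fingers move at their own pace and stop on an object; "newtons" is the grip in N (left out, the last holds). Time passes only in rows, so rows that do not move let the fingers close. It gives the time, the measured TCP pose, the force, the opening and the grip force at its end, in the units of the state.
- get_obs(): the state, without advancing time (a new reading comes with each control period).
- read_camera(name): name is "scene" or "side" or "wrist"; returns (picture, depth): 384x512x3 uint8, red, green, blue; 384x512 float32, m along the optical axis (not along the pixel's ray), 0 where there is no reading.
- calibration(name): a dict with "intrinsics" (3x3 intrinsics, pixels), "R" (3x3) and "t" (3): a world point X has camera coordinates R X + t; the wrist camera has in their place "mount" (4x4, takes a point from camera to tool coordinates, whose origin is the TCP and whose axes are the flange's). Camera axes: x right, y down, z forward; pixel columns grow to the right and rows downward; lengths in m; the calibration is good to about 2 mm. A picture is of the moment at which its call begins: read the wrist's pose just before it. calibration takes no time and is no camera call.
- hand_in(): hands the job in; it is judged then, once.
The state is a dict: "t": time; "q": joint angles; "joint_vel": joint speeds; "joint_torque": joint torques, N m; "eef_pos": TCP position; "tool_rot": TCP orientation; "contact_force": force on the tool from outside, world axes, zero at the start; "torque": the same for the moment, N m; "gripper_width": opening from 0.0 (shut) to 1.0 (fully open); "grasp_force": force on a finger pad.
Only numpy, scipy, OpenCV 4.12 (cv2) and the standard library are available. Lean on these libraries where they do the work, as an engineer would, in place of code of your own. Each camera call takes 0.05 s, during which the arm holds its last target. There are 200 camera calls.

## Working session

There is one attempt and no reset: what is moved stays moved. The work goes in short steps, Python scripts to look and compute and a tool call to move; the robot and the scene stay as the last step left them, time stands still between calls to the robot, and variables do not carry over. Pictures are saved under pics/ and viewed, at most 10 in all, crops included, and the job is handed in when it is done.

Besides the shell and the picture viewer there is one more tool, called as name([rows], argument=value, ...), one row to a line, values as JSON. drive_tool: Moves the arm, as the interface text tells. Its arguments: {"type":"object","properties":{"increments":{"type":"array","items":{"type":"object","properties":{"claw":{"type":"number"},"dx":{"type":"number"},"dy":{"type":"number"},"dz":{"type":"number"},"wx":{"type":"number"},"wy":{"type":"number"},"wz":{"type":"number"}}}},"newtons":{"type":"number"}},"required":["increments"]}

```bash
ls; mkdir -p pics; python3 - <<'E'
from station import *
import cv2,numpy as np
o=get_obs();print(o)
ims=[]
for n in("scene","side"):
    p,d=read_camera(n);np.savez(f"{n}.npz",p=p,d=d);ims.append(p[...,::-1]);c=calibration(n);print(n,c)
    cv2.imwrite(f"pics/{n}0.png",p[...,::-1])
print(calibration("wrist"))
E
```

```text
pics
{'t': 0.0, 'q': array([-0.10812693,  0.47780248,  0.02232158,  1.55643891, -0.01151387,
        1.10931137, -0.08311478]), 'joint_vel': array([-0.00167699, -0.00040192,  0.0013788 ,  0.00028678,  0.0002803 ,
        0.00083527,  0.00126636]), 'joint_torque': array([-5.45967814e-04, -5.96443820e+01,  1.60769675e+00, -2.81194621e+01,
        1.24063640e-02,  9.39900521e-03,  2.20753498e-05]), 'eef_pos': array([6.74454773e-01, 2.16998814e-05, 2.55329024e-01]), 'tool_rot': array([-6.05656597e-04,  7.07090991e-01,  7.07121977e-01, -6.87483397e-04]), 'contact_force': array([0.29950433, 0.39509022, 0.73584134]), 'torque': array([0.04433325, 0.07699407, 0.01697789]), 'grasp_force': 0.0, 'gripper_width': 0.9996159043910039}
scene {'intrinsics': array([[409.41324008,   0.        , 253.65243639],
       [  0.        , 409.41324008, 192.50334206],
       [  0.        ,   0.        ,   1.        ]]), 'R': array([[-0.35362795,  0.9351851 ,  0.01939337],
       [ 0.69052987,  0.27498799, -0.66899186],
       [-0.63096416, -0.22318252, -0.74301668]]), 't': array([ 0.19001259, -0.36670277,  1.29
[... 206 characters left out ...]
532, -0.69226433, -0.02144509],
       [-0.47801575,  0.5200114 , -0.70787646],
       [ 0.50118931, -0.50035812, -0.70601064]]), 't': array([0.44968519, 0.33861654, 0.55337329])}
{'intrinsics': array([[314.63302848,   0.        , 250.99199083],
       [  0.        , 314.63302848, 190.77625571],
       [  0.        ,   0.        ,   1.        ]]), 'mount': array([[ 2.78488713e-04, -9.47655132e-01, -3.19295590e-01,
         8.28849720e-02],
       [ 9.99999804e-01,  4.43166948e-04, -4.43102813e-04,
        -7.64922851e-06],
       [ 5.61409907e-04, -3.19295403e-01,  9.47655069e-01,
        -1.17738504e-01],
       [ 0.00000000e+00,  0.00000000e+00,  0.00000000e+00,
         1.00000000e+00]])}
```

View pics/scene0.png

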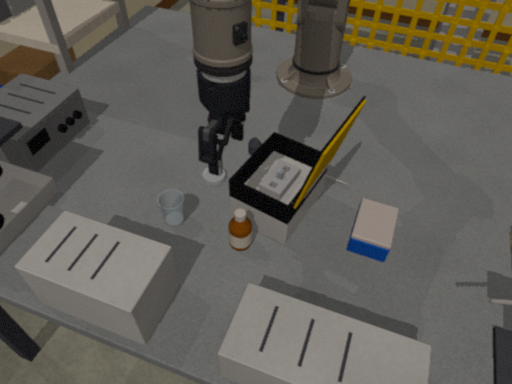

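View pics/side0.png

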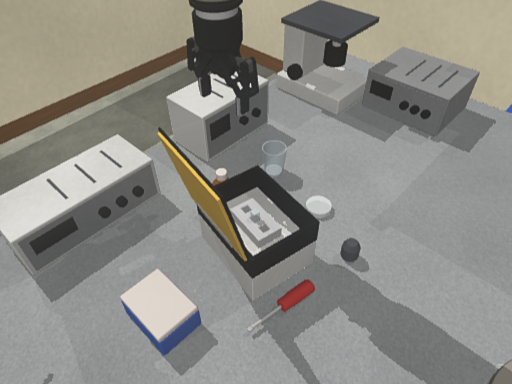

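The scene view shows the chamber at about (280,185) and the yellow cover edge running (300,205)-(360,105). The tip box is at (375,230), bottle (240,230), beaker (172,207) and dish (214,175). The side view shows the driver at (285,303), objective (350,250), dish (318,207) and cover (165,130)-(243,255). Next I measure them.

```bash
cat > h.py <<'E'
import numpy as np,cv2
from station import *
def cloud(n):
    z=np.load(n+".npz");p,d=z["p"],z["d"];c=calibration(n);K=c["intrinsics"]
    v,u=np.mgrid[:384,:512];C=np.stack([(u-K[0,2])/K[0,0]*d,(v-K[1,2])/K[1,1]*d,d],-1)
    X=(C-c["t"])@c["R"];X[d==0]=np.nan
    return p,cv2.cvtColor(p,cv2.COLOR_RGB2HSV),X
E
python3 - <<'E'
from h import *
for n,boxes in (("scene",dict(tip=(350,200,398,258),bottle=(228,208,253,250),beaker=(158,190,186,225),cham=(228,100,370,240))),("side",dict(tip=(120,270,202,350),driver=(245,278,318,335),obj=(338,235,362,265),dish=(303,193,333,218),beaker=(260,140,288,176),cham=(155,125,320,300)))):
    p,h,X=cloud(n)
    for k,(a,b,c,d) in boxes.items():
        x=X[b:d,a:c].reshape(-1,3);hh=h[b:d,a:c].reshape(-1,3)
        ok=(x[:,2]>.006)&np.isfinite(x[:,0])
        x=x[ok];hh=hh[ok]
        if k!="cham":
            print(n,k,len(x),np.round(np.nanpercentile(x,[3,50,97],axis=0),3).tolist());continue
        m=(hh[:,0]>18)&(hh[:,0]<35)&(hh[:,1]>150)&(hh[:,2]>60);y=x[m]
        print(n,"yellow",len(y),np.round(np.percentile(y,[2,50,98],axis=0),3).tolist())
        c0=np.median(y,0);g=y[np.linalg.norm(y-c0,axis=1)<.2];U,S,V=np.linalg.svd(g-g.mean(0),full_matrices=False);print("plane n",V[2].round(3),"c",g.mean(0).round(3),"res",S[2]/len(g)**.5)
        r=x[(abs(x[:,2]-.12)<.004)&(hh[:,2]<70)]
        box=cv2.minAreaRect(r[:,:2].astype(np.float32)*1000);print("rim",len(r),box,cv2.boxPoints(box).round(0).tolist())
E
```

```text
scene tip 2158 [[0.512, 0.235, 0.013], [0.582, 0.273, 0.055], [0.614, 0.309, 0.058]]
scene bottle 923 [[0.621, -0.017, 0.011], [0.684, 0.025, 0.057], [0.698, 0.044, 0.099]]
scene beaker 794 [[0.646, -0.161, 0.012], [0.672, -0.135, 0.048], [0.696, -0.111, 0.069]]
scene yellow 889 [[0.495, 0.121, 0.129], [0.601, 0.156, 0.237], [0.651, 0.185, 0.281]]
plane n [ 0.205  0.954 -0.217] c [0.592 0.155 0.228] res 0.0016063550728346633
rim 655 ((545.7074584960938, 65.29341888427734), (152.23681640625, 182.74923706054688), 78.54615020751953) [[441.0, 9.0], [620.0, -27.0], [650.0, 122.0], [471.0, 158.0]]
side tip 3895 [[0.503, 0.24, 0.013], [0.542, 0.28, 0.058], [0.607, 0.315, 0.06]]
side driver 1241 [[0.404, 0.065, 0.009], [0.429, 0.119, 0.024], [0.485, 0.182, 0.057]]
side obj 369 [[0.386, -0.055, 0.01], [0.398, -0.039, 0.035], [0.414, -0.031, 0.047]]
side dish 519 [[0.462, -0.13, 0.009], [0.513, -0.101, 0.015], [0.542, 0.013, 0.122]]
side beaker 776 [[0.595, -0.16, 0.01], [0.662, -0.126, 0.054], [0.694, -0.016, 0.121]]
side yellow 360 [[0.483, 0.134, 0.158], [0.553, 0.176, 0.281], [0.644, 0.19, 0.283]]
plane n [ 0.197  0.957 -0.215] c [0.557 0.174 0.275] res 0.0013116057553205812
rim 916 ((543.5374145507812, 63.520015716552734), (143.3022003173828, 180.19447326660156), 78.30956268310547) [[441.0, 12.0], [617.0, -25.0], [646.0, 115.0], [470.0, 152.0]]
```

```bash
python3 - <<'E'
import station
print([ (k,getattr(station,k)) for k in dir(station) if not k.startswith('__')])
from h import *
u=np.array([.2027,.979,0]);v=np.array([-.979,.2027,0]);H=np.array([.558,.1335,.12])
np.savez("fr.npz",u=u,v=v,H=H)
# cover top / edge and gripper seen by depth
p,h,X=cloud("scene")
x=X[100:200,230:372].reshape(-1,3);x=x[np.isfinite(x[:,0])];q=(x-H)@np.stack([u,v,[0,0,1]],1)
m=(q[:,2]>.155)&(q[:,2]<.2)&(abs(q[:,1])<.09)&(abs(q[:,0]-.045)<.03);print("cover top",np.percentile(q[m],[2,50,98],axis=0).round(3))
m=(abs(q[:,2])<.004);print("rim",np.percentile(q[m],[2,50,98],axis=0).round(3))
# gripper lowest points
for n,b in(("scene",(185,60,255,175)),("side",(180,30,270,115))):
    p,h,X=cloud(n);x=X[b[1]:b[3],b[0]:b[2]].reshape(-1,3)
    m=(abs(x[:,0]-.675)<.1)&(abs(x[:,1])<.06)&(x[:,2]>.15)&(x[:,2]<.45);print(n,np.percentile(x[m],[.5,2,50,98],axis=0).round(3))
    for z in np.arange(.2,.36,.02):
        k=m&(abs(x[:,2]-z)<.01)
        if k.sum()>5: print(round(z,2),k.sum(),np.percentile(x[k],[2,98],axis=0).round(3)[:,:2].tolist())
E
```

```text
[('PlanningError', <class 'station.PlanningError'>), ('calibration', <function make.<locals>.<lambda> at 0x7f75b4f185e0>), ('finger_overhang', 0.025), ('get_obs', <function make.<locals>.<lambda> at 0x7f75b4f18540>), ('hand_in', <function connect.<locals>.done at 0x7f75b4e8b740>), ('read_camera', <function make.<locals>.drawn_camera at 0x7f75b4f18040>)]
cover top [[ 0.033 -0.088  0.156]
 [ 0.037 -0.016  0.16 ]
 [ 0.041  0.075  0.165]]
rim [[-0.145 -0.092 -0.004]
 [-0.121 -0.021 -0.001]
 [ 0.004  0.087  0.001]]
scene [[ 0.612 -0.031  0.247]
 [ 0.631 -0.025  0.254]
 [ 0.709  0.009  0.371]
 [ 0.749  0.036  0.437]]
0.24 50 [[0.631, -0.012], [0.726, 0.01]]
0.26 238 [[0.629, -0.01], [0.733, 0.01]]
0.28 141 [[0.626, -0.005], [0.735, 0.012]]
0.3 416 [[0.607, -0.012], [0.75, 0.016]]
0.32 437 [[0.648, -0.012], [0.749, 0.018]]
0.34 582 [[0.669, -0.012], [0.746, 0.018]]
side [[ 0.602 -0.016  0.248]
 [ 0.603 -0.011  0.254]
 [ 0.648  0.011  0.332]
 [ 0.742  0.037  0.389]]
0.24 29 [[0.626, -0.01], [0.724, 0.011]]
0.26 245 [[0.619, -0.01], [0.727, 0.011]]
0.28 240 [[0.619, -0.01], [0.732, 0.012]]
0.3 544 [[0.601, -0.011], [0.746, 0.017]]
0.32 704 [[0.603, -0.012], [0.744, 0.019]]
0.34 845 [[0.606, -0.01], [0.739, 0.02]]
```

```bash
cat >> h.py <<'E'
from scipy.spatial.transform import Rotation as Ro
F=np.load("fr.npz");u,v,H=F["u"],F["v"],F["H"];B=np.stack([u,v,[0,0,1]],1)
def rot(phi):  # tool z = (cos phi u - sin phi z); tool y along -v
    phi=np.radians(phi);a=np.cos(phi)*u-np.sin(phi)*np.array([0,0,1]);y=-v
    return Ro.from_matrix(np.stack([np.cross(y,a),y,a],1))
def now():
    o=get_obs();q=o["tool_rot"];return o,o["eef_pos"],Ro.from_quat(q[[1,2,3,0]])
def tcp(tip,phi): # tip upper corner in hinge frame -> TCP world
    R=rot(phi).as_matrix();return H+B@np.array(tip)-.025*R[:,2]-.011*(-R[:,0] if -R[2,0]>0 else R[:,0])
def delta(p1,R1,p0=None,R0=None):
    if p0 is None:_,p0,R0=now()
    print("d mm",(R0.inv().apply(p1-p0)*1000).round(1),"w deg",np.degrees((R0.inv()*R1).as_rotvec()).round(1),"world mm",((p1-p0)*1000).round(0))
def status():
    o,p,R=now();a=R.as_matrix();print("t",round(o["t"],2),"tcp_h",(B.T@(p-H)*1000).round(1),"axis_h",(B.T@a[:,2]).round(3),"y_h",(B.T@a[:,1]).round(2),"tip_h",(B.T@(p+.025*a[:,2]-H)*1000).round(1),"f_h",(B.T@o["contact_force"]).round(1),"q",o["q"].round(2),"w",round(o["gripper_width"],2))
E
python3 - <<'E'
from h import *
status()
R=rot(38);print(R.as_matrix().round(2));p=tcp([-.115,0,.088],38);print("catch",p.round(3))
delta(p,R)
delta(p,rot(90))
E
```

```text
t 0.1 tcp_h [-107.1 -141.1  135.4] axis_h [-0.     0.002 -1.   ] y_h [ 0.2  -0.98 -0.  ] tip_h [-107.1 -141.1  110.4] f_h [ 0.1 -0.3  0.1] q [-0.11  0.48  0.02  1.56 -0.01  1.11 -0.08] w 1.0
[[ 0.12  0.98  0.16]
 [ 0.6  -0.2   0.77]
 [ 0.79 -0.   -0.62]]
catch [ 0.529 -0.005  0.215]
d mm [  -5.  -145.1   40.9] w deg [-5.4 51.8 10.8] world mm [-145.   -5.  -41.]
d mm [  -5.  -145.1   40.9] w deg [-0.1  0.  11.7] world mm [-145.   -5.  -41.]
```

drive_tool([
  {"claw":0,"dy":-0.03,"wz":6},
  {"claw":0,"dy":-0.03,"wz":5.7},
  {"claw":0,"dy":-0.04,"dx":-0.03,"wy":8},
  {"claw":0,"dy":-0.04,"dx":-0.03,"wy":9},
  {"claw":0,"dx":0.02,"wy":9},
  {"claw":0,"dx":0.02,"wy":9},
  {"claw":0,"wy":9},
  {"claw":0,"wy":8},
  {"claw":0},
])

```text
schema error: expected keys claw, dx, dy, dz, wx, wy, wz
```

```bash
python3 - <<'E'
from h import *
status();delta(tcp([-.115,0,.088],38),rot(38));delta(tcp([-.15,0,-.02],38),rot(38))
E
```

```text
t 0.1 tcp_h [-107.1 -141.1  135.4] axis_h [-0.     0.002 -1.   ] y_h [ 0.2  -0.98 -0.  ] tip_h [-107.1 -141.1  110.4] f_h [ 0.1 -0.3  0.1] q [-0.11  0.48  0.02  1.56 -0.01  1.11 -0.08] w 1.0
d mm [  -5.  -145.1   40.9] w deg [-5.4 51.8 10.8] world mm [-145.   -5.  -41.]
d mm [ -39.2 -152.   149. ] w deg [-5.4 51.8 10.8] world mm [-152.  -39. -149.]
```

drive_tool([
  {"claw":0,"dx":0,"dy":-0.03,"dz":0,"wx":0,"wy":0,"wz":6},
  {"claw":0,"dx":0,"dy":-0.03,"dz":0,"wx":0,"wy":0,"wz":5.7},
  {"claw":0,"dx":-0.03,"dy":-0.04,"dz":0,"wx":0,"wy":8,"wz":0},
  {"claw":0,"dx":-0.02,"dy":-0.04,"dz":0,"wx":0,"wy":9,"wz":0},
  {"claw":0,"dx":0,"dy":0,"dz":0,"wx":0,"wy":9,"wz":0},
  {"claw":0,"dx":0,"dy":0,"dz":0,"wx":0,"wy":9,"wz":0},
  {"claw":0,"dx":0,"dy":0,"dz":0,"wx":0,"wy":9,"wz":0},
  {"claw":0,"dx":0,"dy":0,"dz":0,"wx":0,"wy":8,"wz":0},
  {"claw":0,"dx":0,"dy":0,"dz":0,"wx":0,"wy":0,"wz":0},
])

```text
t: 1.23
eef_pos: [0.5259, -0.0313, 0.2513]
tool_rot: [-0.278, 0.699, 0.565, 0.339]
contact_force: [0.1, -0.6, -0.2]
gripper_width: 0.003
grasp_force: 0.0
```

```bash
python3 - <<'E'
from h import *
status();delta(tcp([-.115,0,.088],38),rot(38));delta(tcp([-.15,0,-.02],38),rot(38))
E
```

```text
t 1.23 tcp_h [-167.9   -1.9  131.3] axis_h [ 0.787 -0.    -0.616] y_h [-0. -1. -0.] tip_h [-148.2   -2.   115.9] f_h [-0.5 -0.2 -0.2] q [ 0.47  0.42 -0.1   1.97 -0.94  1.19  0.74] w 0.0
d mm [-12.5  -1.9  43.4] w deg [ 0.   0.  -0.4] world mm [  3.  26. -37.]
d mm [-119.1   -1.2   82.4] w deg [ 0.   0.  -0.4] world mm [  -4.   -8. -145.]
```

drive_tool([
  {"claw":0,"dx":-0.034,"dy":0,"dz":0.015,"wx":0,"wy":0,"wz":0},
  {"claw":0,"dx":-0.033,"dy":0,"dz":0.017,"wx":0,"wy":0,"wz":0},
  {"claw":0,"dx":-0.033,"dy":0,"dz":0.017,"wx":0,"wy":0,"wz":0},
  {"claw":0,"dx":-0.031,"dy":0,"dz":0.017,"wx":0,"wy":0,"wz":0},
  {"claw":0,"dx":0,"dy":0,"dz":0,"wx":0,"wy":0,"wz":0},
])

```text
t: 1.85
eef_pos: [0.5203, -0.0565, 0.1085]
tool_rot: [-0.278, 0.697, 0.568, 0.338]
contact_force: [-0.6, 0.8, 1.1]
gripper_width: 0.001
grasp_force: 0.0
```

```bash
python3 - <<'E'
from h import *
status();delta(tcp([-.15,0,-.02],38),rot(38))
for n in("side",):
    p,d=read_camera(n);np.savez("low.npz",p=p,d=d);cv2.imwrite("pics/low.png",p[...,::-1])
E
```

```text
t 1.85 tcp_h [-193.7   -1.6  -11.5] axis_h [ 0.787  0.003 -0.617] y_h [ 0. -1. -0.] tip_h [-174.    -1.5  -26.9] f_h [0.7 0.8 1.1] q [ 0.52  0.66 -0.11  1.99 -0.99  1.05  0.99] w 0.0
d mm [ 9.3 -1.5 14.7] w deg [-0.2  0.1 -0.1] world mm [ 2. 17. -2.]
```

View pics/low.png

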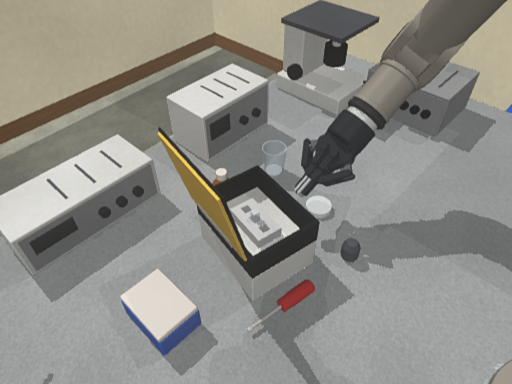

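The arm reaches the low catch pose. The fingertips are at about (300,190), opposite the middle of the lip, and nothing has moved. Now I plan the move to behind the cover.

```bash
cat >> h.py <<'E'
def plan(wps,claw=0,start=None):
    """wps: list of (tcp_h xyz, phi, rows); prints rows"""
    _,p,R=now();out=[]
    for x,phi,n in wps:
        p1=H+B@np.array(x);R1=rot(phi)
        for i in range(n):
            k=n-i;d=R.inv().apply((p1-p)/k).round(3);w=np.degrees((R.inv()*R1).as_rotvec()/k).round(0)
            out.append((*d,*w));p=p+R.apply(d);R=R*Ro.from_rotvec(np.radians(w))
    print(",".join('{"claw":%g,"dx":%g,"dy":%g,"dz":%g,"wx":%g,"wy":%g,"wz":%g}'%(claw,*(r+0.0 for r in o)) for o in out))
E
python3 - <<'E'
from h import *
plan([([-.195,0,.20],38,5),([-.08,0,.265],75,4),([.09,0,.26],90,4),([.09,0,.15],90,3)])
E
```

```text
{"claw":0,"dx":0.033,"dy":-0.001,"dz":-0.026,"wx":0,"wy":0,"wz":0},{"claw":0,"dx":0.033,"dy":0,"dz":-0.026,"wx":0,"wy":0,"wz":0},{"claw":0,"dx":0.033,"dy":-0.001,"dz":-0.026,"wx":0,"wy":0,"wz":0},{"claw":0,"dx":0.033,"dy":0,"dz":-0.026,"wx":0,"wy":0,"wz":0},{"claw":0,"dx":0.032,"dy":-0.001,"dz":-0.027,"wx":0,"wy":0,"wz":0},{"claw":0,"dx":0.031,"dy":0,"dz":0.013,"wx":0,"wy":-9,"wz":0},{"claw":0,"dx":0.032,"dy":0,"dz":0.008,"wx":0,"wy":-9,"wz":0},{"claw":0,"dx":0.033,"dy":0,"dz":0.002,"wx":0,"wy":-9,"wz":0},{"claw":0,"dx":0.033,"dy":0.001,"dz":-0.002,"wx":0,"wy":-10,"wz":0},{"claw":0,"dx":0.041,"dy":0,"dz":0.012,"wx":0,"wy":-4,"wz":0},{"claw":0,"dx":0.041,"dy":0,"dz":0.009,"wx":0,"wy":-4,"wz":0},{"claw":0,"dx":0.042,"dy":0,"dz":0.007,"wx":0,"wy":-3,"wz":0},{"claw":0,"dx":0.042,"dy":0,"dz":0.004,"wx":0,"wy":-4,"wz":0},{"claw":0,"dx":0,"dy":0,"dz":0.037,"wx":0,"wy":0,"wz":0},{"claw":0,"dx":0,"dy":0,"dz":0.036,"wx":0,"wy":0,"wz":0},{"claw":0,"dx":0.001,"dy":0,"dz":0.037,"wx":0,"wy":0,"wz":0}
```

drive_tool([
  {"claw":0,"dx":0.033,"dy":0,"dz":-0.026,"wx":0,"wy":0,"wz":0},
  {"claw":0,"dx":0.033,"dy":0,"dz":-0.026,"wx":0,"wy":0,"wz":0},
  {"claw":0,"dx":0.033,"dy":-0.001,"dz":-0.026,"wx":0,"wy":0,"wz":0},
  {"claw":0,"dx":0.033,"dy":0,"dz":-0.026,"wx":0,"wy":0,"wz":0},
  {"claw":0,"dx":0.032,"dy":-0.001,"dz":-0.027,"wx":0,"wy":0,"wz":0},
  {"claw":0,"dx":0.031,"dy":0,"dz":0.013,"wx":0,"wy":-9,"wz":0},
  {"claw":0,"dx":0.032,"dy":0,"dz":0.008,"wx":0,"wy":-9,"wz":0},
  {"claw":0,"dx":0.033,"dy":0,"dz":0.002,"wx":0,"wy":-9,"wz":0},
  {"claw":0,"dx":0.033,"dy":0.001,"dz":-0.002,"wx":0,"wy":-10,"wz":0},
  {"claw":0,"dx":0.041,"dy":0,"dz":0.012,"wx":0,"wy":-4,"wz":0},
  {"claw":0,"dx":0.041,"dy":0,"dz":0.009,"wx":0,"wy":-4,"wz":0},
  {"claw":0,"dx":0.042,"dy":0,"dz":0.007,"wx":0,"wy":-3,"wz":0},
  {"claw":0,"dx":0.042,"dy":0,"dz":0.004,"wx":0,"wy":-4,"wz":0},
  {"claw":0,"dx":0,"dy":0,"dz":0,"wx":0,"wy":0,"wz":0},
])

```text
t: 3.65
eef_pos: [0.5754, 0.2268, 0.3817]
tool_rot: [-0.0, 0.773, 0.635, 0.002]
contact_force: [-0.5, -0.2, -0.5]
gripper_width: 0.003
grasp_force: 0.0
```

```bash
python3 - <<'E'
from h import *
status()
plan([([.09,0,.15],90,3)])
E
```

```text
t 3.65 tcp_h [ 94.8   1.9 261.7] axis_h [ 0.003 -0.002 -1.   ] y_h [ 0.01 -1.    0.  ] tip_h [ 94.9   1.9 236.7] f_h [-0.3  0.5 -0.5] q [-0.3   0.31 -0.23  1.52  0.07  1.32 -0.73] w 0.0
{"claw":0,"dx":-0.002,"dy":0.001,"dz":0.037,"wx":0,"wy":0,"wz":0},{"claw":0,"dx":-0.002,"dy":0,"dz":0.037,"wx":0,"wy":0,"wz":0},{"claw":0,"dx":-0.001,"dy":0.001,"dz":0.038,"wx":0,"wy":0,"wz":1}
```

drive_tool([
  {"claw":0,"dx":-0.002,"dy":0,"dz":0.037,"wx":0,"wy":0,"wz":0},
  {"claw":0,"dx":-0.002,"dy":0,"dz":0.037,"wx":0,"wy":0,"wz":0},
  {"claw":0,"dx":-0.001,"dy":0,"dz":0.038,"wx":0,"wy":0,"wz":0},
  {"claw":0,"dx":-0.01,"dy":0,"dz":0,"wx":0,"wy":0,"wz":0},
  {"claw":0,"dx":-0.01,"dy":0,"dz":0,"wx":0,"wy":0,"wz":0},
  {"claw":0,"dx":-0.01,"dy":0,"dz":0,"wx":0,"wy":0,"wz":0},
  {"claw":0,"dx":-0.01,"dy":0,"dz":0,"wx":0,"wy":0,"wz":0},
  {"claw":0,"dx":-0.01,"dy":0,"dz":0,"wx":0,"wy":0,"wz":0},
])

```text
t: 4.65
eef_pos: [0.567, 0.1667, 0.27]
tool_rot: [0.0, 0.775, 0.632, 0.002]
contact_force: [-2.2, 3.4, 13.4]
gripper_width: -0.004
grasp_force: 1.2
```

```bash
python3 - <<'E'
from h import *
status()
p,d=read_camera("scene");np.savez("push.npz",p=p,d=d);cv2.imwrite("pics/push.png",p[...,::-1])
E
```

```text
t 4.65 tcp_h [ 34.3  -2.1 150. ] axis_h [ 0.003 -0.003 -1.   ] y_h [ 0. -1.  0.] tip_h [ 34.4  -2.1 125. ] f_h [ 2.9  2.9 13.4] q [-0.22  0.34 -0.21  1.74  0.08  1.07 -0.67] w -0.0
```

View pics/push.png

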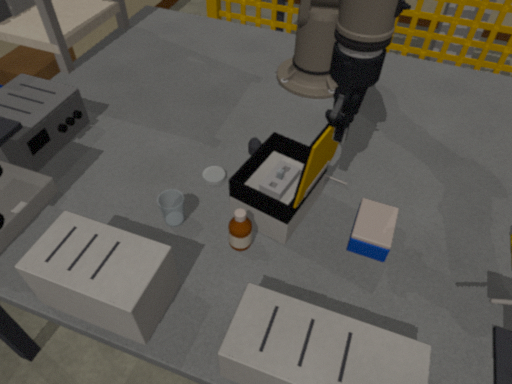

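The cover now stands near upright, edge about (300,205)-(330,130), with the gripper behind it at (340,120). An upward force of 13 N suggests the cover's edge is catching on the knuckles, so I'll raise the tool before pushing on.

drive_tool([
  {"claw":0,"dx":0,"dy":0,"dz":-0.01,"wx":0,"wy":0,"wz":0},
  {"claw":0,"dx":0,"dy":0,"dz":-0.01,"wx":0,"wy":0,"wz":0},
])

```text
t: 4.95
eef_pos: [0.5661, 0.1656, 0.2882]
tool_rot: [0.0, 0.776, 0.631, -0.0]
contact_force: [-0.1, -0.5, -0.5]
gripper_width: -0.001
grasp_force: 0.1
```

```bash
python3 - <<'E'
from h import *
status()
np.savez("x.npz",**dict(np.load("push.npz")));p,h,X=cloud("push") if False else (None,)*3
z=np.load("push.npz");p,d=z["p"],z["d"];np.savez("scene.npz",p=p,d=d);p,h,X=cloud("scene")
x=X[100:215,280:345].reshape(-1,3);hh=h[100:215,280:345].reshape(-1,3)
m=np.isfinite(x[:,0])&(hh[:,0]>18)&(hh[:,0]<35)&(hh[:,1]>150)&(x[:,2]>.13)
q=(x[m]-H)@B;A=np.c_[q[:,2],np.ones(len(q))];s=np.linalg.lstsq(A,q[:,0],rcond=None)[0];print(len(q),"theta",np.pi/2-np.arctan(s[0]),s,np.percentile(q,[1,99],axis=0).round(3))
E
```

```text
t 4.95 tcp_h [ 33.   -1.4 168.2] axis_h [-0.  0. -1.] y_h [-0. -1. -0.] tip_h [ 33.   -1.4 143.2] f_h [-0.5  0.  -0.5] q [-0.22  0.32 -0.21  1.72  0.07  1.11 -0.66] w -0.0
1168 theta 1.4630858469811678 [0.10812896 0.00372506] [[ 0.003 -0.09   0.015]
 [ 0.023  0.069  0.167]]
```

drive_tool([
  {"claw":0,"dx":-0.01,"dy":0,"dz":0,"wx":0,"wy":0,"wz":0},
  {"claw":0,"dx":-0.01,"dy":0,"dz":0,"wx":0,"wy":0,"wz":0},
  {"claw":0,"dx":-0.008,"dy":0,"dz":0,"wx":0,"wy":0,"wz":0},
  {"claw":0,"dx":-0.007,"dy":0,"dz":0,"wx":0,"wy":0,"wz":0},
  {"claw":0,"dx":0,"dy":0,"dz":0,"wx":0,"wy":0,"wz":0},
])

```text
t: 5.58
eef_pos: [0.5588, 0.1303, 0.2873]
tool_rot: [0.0, 0.776, 0.631, -0.001]
contact_force: [1.0, 0.7, 0.3]
gripper_width: -0.001
grasp_force: 0.0
```

```bash
cat >> h.py <<'E'
def theta(box=(225,90,370,240)):
    p,d=read_camera("scene");np.savez("scene.npz",p=p,d=d);p,h,X=cloud("scene");a,b,c,e=box
    x=X[b:e,a:c].reshape(-1,3);hh=h[b:e,a:c].reshape(-1,3)
    m=np.isfinite(x[:,0])&(hh[:,0]>18)&(hh[:,0]<35)&(hh[:,1]>150)&(x[:,2]>.125)
    q=(x[m]-H)@B;c0=q.mean(0);w=np.linalg.svd((q-c0)[:,[0,2]],full_matrices=False)[2][0];w=w*np.sign(w[1])
    print("theta",round(float(np.arctan2(w[1],-w[0])),3),len(q),np.percentile(q,[2,98],axis=0).round(3).tolist())
E
python3 - <<'E'
from h import *
status();theta()
E
```

```text
t 5.58 tcp_h [ -2.9  -1.4 167.3] axis_h [-0.001  0.001 -1.   ] y_h [-0. -1. -0.] tip_h [ -3.   -1.4 142.3] f_h [ 0.9 -0.8  0.3] q [-0.17  0.29 -0.2   1.76  0.07  1.1  -0.6 ] w -0.0
theta 1.431 2570 [[-0.023, -0.088, 0.014], [0.001, 0.078, 0.164]]
```

```bash
python3 - <<'E'
from h import *
plan([([.008,0,.195],90,1),([.006,0,.255],90,1),([-.21,0,.25],50,5),([-.24,0,.13],38,3)])
E
```

```text
{"claw":0,"dx":0.01,"dy":-0.001,"dz":-0.028,"wx":0,"wy":0,"wz":0},{"claw":0,"dx":-0.002,"dy":0,"dz":-0.06,"wx":0,"wy":0,"wz":0},{"claw":0,"dx":-0.043,"dy":0,"dz":0.001,"wx":0,"wy":8,"wz":0},{"claw":0,"dx":-0.043,"dy":0,"dz":-0.005,"wx":0,"wy":8,"wz":0},{"claw":0,"dx":-0.042,"dy":0,"dz":-0.011,"wx":0,"wy":8,"wz":0},{"claw":0,"dx":-0.04,"dy":0,"dz":-0.016,"wx":0,"wy":8,"wz":0},{"claw":0,"dx":-0.037,"dy":0,"dz":-0.022,"wx":0,"wy":8,"wz":0},{"claw":0,"dx":-0.033,"dy":0,"dz":0.024,"wx":0,"wy":4,"wz":0},{"claw":0,"dx":-0.035,"dy":0,"dz":0.022,"wx":0,"wy":4,"wz":0},{"claw":0,"dx":-0.037,"dy":0,"dz":0.019,"wx":0,"wy":4,"wz":0}
```

drive_tool([
  {"claw":0,"dx":0.01,"dy":-0.001,"dz":-0.028,"wx":0,"wy":0,"wz":0},
  {"claw":0,"dx":-0.002,"dy":0,"dz":-0.06,"wx":0,"wy":0,"wz":0},
  {"claw":0,"dx":-0.043,"dy":0,"dz":0.001,"wx":0,"wy":8,"wz":0},
  {"claw":0,"dx":-0.043,"dy":0,"dz":-0.005,"wx":0,"wy":8,"wz":0},
  {"claw":0,"dx":-0.042,"dy":0,"dz":-0.011,"wx":0,"wy":8,"wz":0},
  {"claw":0,"dx":-0.04,"dy":0,"dz":-0.016,"wx":0,"wy":8,"wz":0},
  {"claw":0,"dx":-0.037,"dy":0,"dz":-0.022,"wx":0,"wy":8,"wz":0},
  {"claw":0,"dx":-0.033,"dy":0,"dz":0.024,"wx":0,"wy":4,"wz":0},
  {"claw":0,"dx":-0.035,"dy":0,"dz":0.022,"wx":0,"wy":4,"wz":0},
  {"claw":0,"dx":-0.037,"dy":0,"dz":0.019,"wx":0,"wy":4,"wz":0},
])

```text
t: 6.88
eef_pos: [0.5099, -0.1017, 0.249]
tool_rot: [-0.277, 0.697, 0.567, 0.341]
contact_force: [0.3, -0.1, -0.6]
gripper_width: 0.002
grasp_force: 0.0
```

```bash
python3 - <<'E'
from h import *
status();theta()
plan([([-.1415,0,.0947],38,3)])
E
```

```text
t 6.88 tcp_h [-240.    -0.6  129. ] axis_h [ 0.789 -0.001 -0.614] y_h [-0. -1.  0.] tip_h [-220.3   -0.6  113.6] f_h [-0.1 -0.3 -0.6] q [ 0.56  0.46 -0.05  1.91 -0.88  1.28  0.8 ] w 0.0
theta 1.331 3551 [[-0.039, -0.088, 0.016], [-0.0, 0.078, 0.162]]
{"claw":0,"dx":0.013,"dy":0.001,"dz":0.032,"wx":0,"wy":0,"wz":0},{"claw":0,"dx":0.014,"dy":0,"dz":0.032,"wx":0,"wy":0,"wz":0},{"claw":0,"dx":0.013,"dy":0.001,"dz":0.033,"wx":0,"wy":0,"wz":-1}
```

drive_tool([
  {"claw":0,"dx":0.013,"dy":0.001,"dz":0.032,"wx":0,"wy":0,"wz":0},
  {"claw":0,"dx":0.014,"dy":0,"dz":0.032,"wx":0,"wy":0,"wz":0},
  {"claw":0,"dx":0.013,"dy":0,"dz":0.033,"wx":0,"wy":0,"wz":0},
  {"claw":0,"dx":0,"dy":0,"dz":0,"wx":0,"wy":0,"wz":0},
  {"claw":0,"dx":0,"dy":0,"dz":0,"wx":0,"wy":0,"wz":0},
  {"claw":0,"dx":0,"dy":0,"dz":0,"wx":0,"wy":0,"wz":0},
  {"claw":0,"dx":0,"dy":0,"dz":0,"wx":0,"wy":0,"wz":0},
  {"claw":0,"dx":0,"dy":0,"dz":0,"wx":0,"wy":0,"wz":0},
  {"claw":0,"dx":0,"dy":0,"dz":0,"wx":0,"wy":0,"wz":0},
  {"claw":0,"dx":0,"dy":0,"dz":0,"wx":0,"wy":0,"wz":0},
])

```text
t: 8.18
eef_pos: [0.5312, -0.0027, 0.2218]
tool_rot: [-0.277, 0.697, 0.567, 0.34]
contact_force: [0.8, -1.5, 0.7]
gripper_width: 0.003
grasp_force: 0.0
```

```bash
python3 - <<'E'
from h import *
status();theta()
cv2.imwrite("pics/pre.png",np.load("scene.npz")["p"][...,::-1])
E
```

```text
t 8.18 tcp_h [-138.8   -1.4  101.8] axis_h [ 0.788 -0.    -0.616] y_h [-0. -1. -0.] tip_h [-119.1   -1.4   86.4] f_h [-1.3 -1.1  0.7] q [ 0.44  0.45 -0.12  2.   -0.99  1.11  0.78] w 0.0
theta 1.129 4322 [[-0.07, -0.087, 0.015], [-0.003, 0.078, 0.152]]
```

View pics/pre.png

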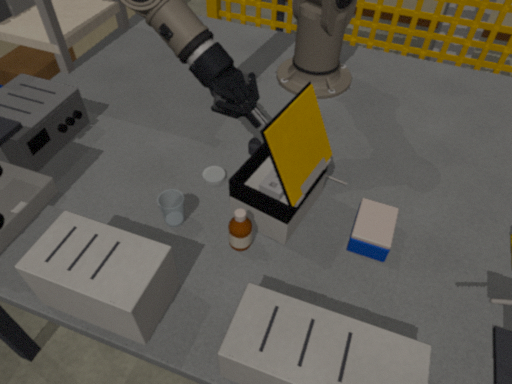

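The cover is falling freely at θ≈1.13, free edge at about (300,90), and the closed fingers wait beneath it at (262,122). I'll wait for the catch.

drive_tool([
  {"claw":0,"dx":0,"dy":0,"dz":0,"wx":0,"wy":0,"wz":0},
  {"claw":0,"dx":0,"dy":0,"dz":0,"wx":0,"wy":0,"wz":0},
  {"claw":0,"dx":0,"dy":0,"dz":0,"wx":0,"wy":0,"wz":0},
  {"claw":0,"dx":0,"dy":0,"dz":0,"wx":0,"wy":0,"wz":0},
  {"claw":0,"dx":0,"dy":0,"dz":0,"wx":0,"wy":0,"wz":0},
  {"claw":0,"dx":0,"dy":0,"dz":0,"wx":0,"wy":0,"wz":0},
  {"claw":0,"dx":0,"dy":0,"dz":0,"wx":0,"wy":0,"wz":0},
  {"claw":0,"dx":0,"dy":0,"dz":0,"wx":0,"wy":0,"wz":0},
  {"claw":0,"dx":0,"dy":0,"dz":0,"wx":0,"wy":0,"wz":0},
  {"claw":0,"dx":0,"dy":0,"dz":0,"wx":0,"wy":0,"wz":0},
  {"claw":0,"dx":0,"dy":0,"dz":0,"wx":0,"wy":0,"wz":0},
  {"claw":0,"dx":0,"dy":0,"dz":0,"wx":0,"wy":0,"wz":0},
  {"claw":0,"dx":0,"dy":0,"dz":0,"wx":0,"wy":0,"wz":0},
  {"claw":0,"dx":0,"dy":0,"dz":0,"wx":0,"wy":0,"wz":0},
  {"claw":0,"dx":0,"dy":0,"dz":0,"wx":0,"wy":0,"wz":0},
  {"claw":0,"dx":0,"dy":0,"dz":0,"wx":0,"wy":0,"wz":0},
])

```text
t: 10.22
eef_pos: [0.5313, -0.0026, 0.2218]
tool_rot: [-0.277, 0.697, 0.567, 0.34]
contact_force: [-0.3, -0.7, -0.1]
gripper_width: -0.001
grasp_force: 0.5
```

```bash
python3 - <<'E'
from h import *
status();theta();theta()
E
```

```text
t 10.22 tcp_h [-138.7   -1.4  101.8] axis_h [ 0.788 -0.    -0.616] y_h [-0. -1.  0.] tip_h [-119.    -1.4   86.4] f_h [-0.8  0.2 -0.1] q [ 0.44  0.45 -0.12  2.   -0.99  1.11  0.78] w -0.0
theta 0.717 5165 [[-0.124, -0.087, 0.014], [-0.009, 0.08, 0.113]]
theta 0.718 5147 [[-0.124, -0.087, 0.013], [-0.009, 0.08, 0.113]]
```

drive_tool([
  {"claw":0,"dx":0,"dy":0,"dz":0,"wx":0,"wy":0,"wz":0},
  {"claw":0,"dx":0,"dy":0,"dz":0,"wx":0,"wy":0,"wz":0},
  {"claw":0,"dx":-0.002,"dy":0,"dz":0.0005,"wx":0,"wy":0,"wz":0},
  {"claw":0,"dx":-0.002,"dy":0,"dz":0.0005,"wx":0,"wy":0,"wz":0},
  {"claw":0,"dx":-0.002,"dy":0,"dz":0.0005,"wx":0,"wy":0,"wz":0},
  {"claw":0,"dx":-0.002,"dy":0,"dz":0.0005,"wx":0,"wy":0,"wz":0},
  {"claw":0,"dx":-0.002,"dy":0,"dz":0.0005,"wx":0,"wy":0,"wz":0},
  {"claw":0,"dx":-0.002,"dy":0,"dz":0.0005,"wx":0,"wy":0,"wz":0},
  {"claw":0,"dx":-0.002,"dy":0,"dz":0.0005,"wx":0,"wy":0,"wz":0},
  {"claw":0,"dx":-0.002,"dy":0,"dz":0.0005,"wx":0,"wy":0,"wz":0},
  {"claw":0,"dx":-0.002,"dy":0,"dz":0.0005,"wx":0,"wy":0,"wz":0},
  {"claw":0,"dx":-0.002,"dy":0,"dz":0.0005,"wx":0,"wy":0,"wz":0},
  {"claw":0,"dx":-0.002,"dy":0,"dz":0.0005,"wx":0,"wy":0,"wz":0},
  {"claw":0,"dx":-0.002,"dy":0,"dz":0.0005,"wx":0,"wy":0,"wz":0},
  {"claw":0,"dx":-0.002,"dy":0,"dz":0.0005,"wx":0,"wy":0,"wz":0},
  {"claw":0,"dx":-0.002,"dy":0,"dz":0.0005,"wx":0,"wy":0,"wz":0},
  {"claw":0,"dx":-0.002,"dy":0,"dz":0.0005,"wx":0,"wy":0,"wz":0},
  {"claw":0,"dx":-0.002,"dy":0,"dz":0.0005,"wx":0,"wy":0,"wz":0},
])

```text
t: 12.58
eef_pos: [0.5285, -0.0158, 0.1915]
tool_rot: [-0.277, 0.697, 0.567, 0.34]
contact_force: [-0.6, -0.8, -0.3]
gripper_width: -0.002
grasp_force: 0.4
```

```bash
python3 - <<'E'
from h import *
status();theta()
E
```

```text
t 12.57 tcp_h [-152.2   -1.4   71.5] axis_h [ 0.788 -0.    -0.616] y_h [-0. -1. -0.] tip_h [-132.5   -1.4   56.2] f_h [-0.9  0.5 -0.3] q [ 0.46  0.51 -0.12  2.01 -0.99  1.09  0.84] w -0.0
theta 0.521 5164 [[-0.143, -0.087, 0.012], [-0.011, 0.079, 0.088]]
```

drive_tool([
  {"claw":0,"dx":-0.0014,"dy":0,"dz":0.0005,"wx":0,"wy":0,"wz":0},
  {"claw":0,"dx":-0.0014,"dy":0,"dz":0.0005,"wx":0,"wy":0,"wz":0},
  {"claw":0,"dx":-0.0014,"dy":0,"dz":0.0005,"wx":0,"wy":0,"wz":0},
  {"claw":0,"dx":-0.0014,"dy":0,"dz":0.0005,"wx":0,"wy":0,"wz":0},
  {"claw":0,"dx":-0.0014,"dy":0,"dz":0.0005,"wx":0,"wy":0,"wz":0},
  {"claw":0,"dx":-0.0014,"dy":0,"dz":0.0005,"wx":0,"wy":0,"wz":0},
  {"claw":0,"dx":-0.0014,"dy":0,"dz":0.0005,"wx":0,"wy":0,"wz":0},
  {"claw":0,"dx":-0.0014,"dy":0,"dz":0.0005,"wx":0,"wy":0,"wz":0},
  {"claw":0,"dx":-0.0014,"dy":0,"dz":0.0005,"wx":0,"wy":0,"wz":0},
  {"claw":0,"dx":-0.0014,"dy":0,"dz":0.0005,"wx":0,"wy":0,"wz":0},
  {"claw":0,"dx":-0.0014,"dy":0,"dz":0.0005,"wx":0,"wy":0,"wz":0},
  {"claw":0,"dx":-0.0014,"dy":0,"dz":0.0005,"wx":0,"wy":0,"wz":0},
  {"claw":0,"dx":-0.0014,"dy":0,"dz":0.0005,"wx":0,"wy":0,"wz":0},
  {"claw":0,"dx":-0.0014,"dy":0,"dz":0.0005,"wx":0,"wy":0,"wz":0},
  {"claw":0,"dx":-0.0014,"dy":0,"dz":0.0005,"wx":0,"wy":0,"wz":0},
  {"claw":0,"dx":-0.0014,"dy":0,"dz":0.0005,"wx":0,"wy":0,"wz":0},
  {"claw":0,"dx":-0.0014,"dy":0,"dz":0.0005,"wx":0,"wy":0,"wz":0},
  {"claw":0,"dx":-0.0014,"dy":0,"dz":0.0005,"wx":0,"wy":0,"wz":0},
  {"claw":0,"dx":-0.0014,"dy":0,"dz":0.0005,"wx":0,"wy":0,"wz":0},
  {"claw":0,"dx":-0.0014,"dy":0,"dz":0.0005,"wx":0,"wy":0,"wz":0},
])

```text
t: 15.12
eef_pos: [0.5267, -0.025, 0.1634]
tool_rot: [-0.277, 0.697, 0.567, 0.34]
contact_force: [-0.6, -2.1, -0.4]
gripper_width: 0.004
grasp_force: 0.6
```

```bash
python3 - <<'E'
from h import *
status();theta()
E
```

```text
t 15.12 tcp_h [-161.5   -1.4   43.4] axis_h [ 0.788 -0.    -0.616] y_h [-0. -1.  0.] tip_h [-141.8   -1.4   28. ] f_h [-2.2  0.1 -0.4] q [ 0.47  0.56 -0.12  2.01 -1.    1.07  0.9 ] w 0.0
theta 0.352 5020 [[-0.156, -0.087, 0.011], [-0.013, 0.08, 0.063]]
```

drive_tool([
  {"claw":0,"dx":-0.001,"dy":0,"dz":0.0004,"wx":0,"wy":0,"wz":0},
  {"claw":0,"dx":-0.001,"dy":0,"dz":0.0004,"wx":0,"wy":0,"wz":0},
  {"claw":0,"dx":-0.001,"dy":0,"dz":0.0004,"wx":0,"wy":0,"wz":0},
  {"claw":0,"dx":-0.001,"dy":0,"dz":0.0004,"wx":0,"wy":0,"wz":0},
  {"claw":0,"dx":-0.001,"dy":0,"dz":0.0004,"wx":0,"wy":0,"wz":0},
  {"claw":0,"dx":-0.001,"dy":0,"dz":0.0004,"wx":0,"wy":0,"wz":0},
  {"claw":0,"dx":-0.001,"dy":0,"dz":0.0004,"wx":0,"wy":0,"wz":0},
  {"claw":0,"dx":-0.001,"dy":0,"dz":0.0004,"wx":0,"wy":0,"wz":0},
  {"claw":0,"dx":-0.001,"dy":0,"dz":0.0004,"wx":0,"wy":0,"wz":0},
  {"claw":0,"dx":-0.001,"dy":0,"dz":0.0004,"wx":0,"wy":0,"wz":0},
  {"claw":0,"dx":-0.001,"dy":0,"dz":0.0004,"wx":0,"wy":0,"wz":0},
  {"claw":0,"dx":-0.001,"dy":0,"dz":0.0004,"wx":0,"wy":0,"wz":0},
  {"claw":0,"dx":-0.001,"dy":0,"dz":0.0004,"wx":0,"wy":0,"wz":0},
  {"claw":0,"dx":-0.001,"dy":0,"dz":0.0004,"wx":0,"wy":0,"wz":0},
  {"claw":0,"dx":-0.001,"dy":0,"dz":0.0004,"wx":0,"wy":0,"wz":0},
  {"claw":0,"dx":-0.001,"dy":0,"dz":0.0004,"wx":0,"wy":0,"wz":0},
  {"claw":0,"dx":-0.001,"dy":0,"dz":0.0004,"wx":0,"wy":0,"wz":0},
  {"claw":0,"dx":-0.001,"dy":0,"dz":0.0004,"wx":0,"wy":0,"wz":0},
  {"claw":0,"dx":-0.001,"dy":0,"dz":0.0004,"wx":0,"wy":0,"wz":0},
  {"claw":0,"dx":-0.001,"dy":0,"dz":0.0004,"wx":0,"wy":0,"wz":0},
])

```text
t: 17.68
eef_pos: [0.5254, -0.0307, 0.1427]
tool_rot: [-0.277, 0.697, 0.567, 0.34]
contact_force: [0.6, -1.0, -1.7]
gripper_width: 0.002
grasp_force: 0.6
```

```bash
python3 - <<'E'
from h import *
status();theta()
E
```

```text
t 17.68 tcp_h [-167.3   -1.4   22.7] axis_h [ 0.788  0.    -0.616] y_h [ 0. -1. -0.] tip_h [-147.6   -1.4    7.3] f_h [-0.8 -0.8 -1.7] q [ 0.48  0.6  -0.12  2.01 -1.01  1.05  0.94] w 0.0
theta 0.227 4797 [[-0.162, -0.087, 0.01], [-0.013, 0.079, 0.044]]
```

drive_tool([
  {"claw":0,"dx":-0.001,"dy":0,"dz":0.0002,"wx":0,"wy":0,"wz":0},
  {"claw":0,"dx":-0.001,"dy":0,"dz":0.0002,"wx":0,"wy":0,"wz":0},
  {"claw":0,"dx":-0.001,"dy":0,"dz":0.0002,"wx":0,"wy":0,"wz":0},
  {"claw":0,"dx":-0.001,"dy":0,"dz":0.0002,"wx":0,"wy":0,"wz":0},
  {"claw":0,"dx":-0.001,"dy":0,"dz":0.0002,"wx":0,"wy":0,"wz":0},
  {"claw":0,"dx":-0.001,"dy":0,"dz":0.0002,"wx":0,"wy":0,"wz":0},
  {"claw":0,"dx":-0.001,"dy":0,"dz":0.0002,"wx":0,"wy":0,"wz":0},
  {"claw":0,"dx":-0.001,"dy":0,"dz":0.0002,"wx":0,"wy":0,"wz":0},
  {"claw":0,"dx":-0.001,"dy":0,"dz":0.0002,"wx":0,"wy":0,"wz":0},
  {"claw":0,"dx":-0.001,"dy":0,"dz":0.0002,"wx":0,"wy":0,"wz":0},
  {"claw":0,"dx":-0.001,"dy":0,"dz":0.0002,"wx":0,"wy":0,"wz":0},
  {"claw":0,"dx":-0.001,"dy":0,"dz":0.0002,"wx":0,"wy":0,"wz":0},
  {"claw":0,"dx":-0.001,"dy":0,"dz":0.0002,"wx":0,"wy":0,"wz":0},
  {"claw":0,"dx":-0.001,"dy":0,"dz":0.0002,"wx":0,"wy":0,"wz":0},
  {"claw":0,"dx":-0.001,"dy":0,"dz":0.0002,"wx":0,"wy":0,"wz":0},
  {"claw":0,"dx":-0.001,"dy":0,"dz":0.0002,"wx":0,"wy":0,"wz":0},
  {"claw":0,"dx":-0.001,"dy":0,"dz":0.0002,"wx":0,"wy":0,"wz":0},
  {"claw":0,"dx":-0.001,"dy":0,"dz":0.0002,"wx":0,"wy":0,"wz":0},
  {"claw":0,"dx":-0.001,"dy":0,"dz":0.0002,"wx":0,"wy":0,"wz":0},
  {"claw":0,"dx":-0.001,"dy":0,"dz":0.0002,"wx":0,"wy":0,"wz":0},
])

```text
t: 20.23
eef_pos: [0.5235, -0.0398, 0.1245]
tool_rot: [-0.277, 0.697, 0.567, 0.34]
contact_force: [-0.7, 0.4, -0.7]
gripper_width: -0.0
grasp_force: 0.4
```

```bash
python3 - <<'E'
from h import *
status();theta()
p,d=read_camera("side");cv2.imwrite("pics/s2.png",p[...,::-1])
E
```

```text
t 20.23 tcp_h [-176.6   -1.4    4.5] axis_h [ 0.788 -0.    -0.616] y_h [-0. -1. -0.] tip_h [-156.9   -1.4  -10.9] f_h [ 0.2  0.8 -0.7] q [ 0.5   0.63 -0.12  2.01 -1.01  1.04  0.97] w -0.0
theta 0.093 4504 [[-0.166, -0.087, 0.008], [-0.015, 0.08, 0.023]]
```

View pics/s2.png

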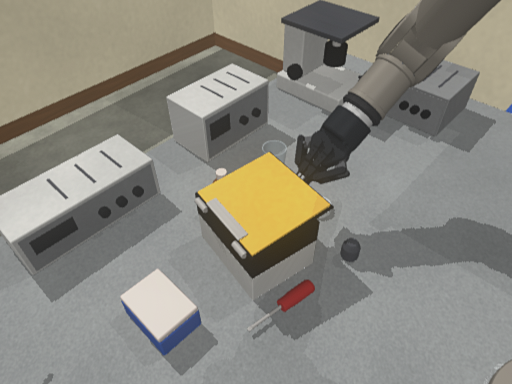

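The cover is nearly shut (θ≈0.09), lying level at about (262,205), with the fingers at (308,178) under the lip. I'll continue straight down.

drive_tool([
  {"claw":0,"dx":-0.0008,"dy":0,"dz":0.0006,"wx":0,"wy":0,"wz":0},
  {"claw":0,"dx":-0.0008,"dy":0,"dz":0.0006,"wx":0,"wy":0,"wz":0},
  {"claw":0,"dx":-0.0008,"dy":0,"dz":0.0006,"wx":0,"wy":0,"wz":0},
  {"claw":0,"dx":-0.0008,"dy":0,"dz":0.0006,"wx":0,"wy":0,"wz":0},
  {"claw":0,"dx":-0.0008,"dy":0,"dz":0.0006,"wx":0,"wy":0,"wz":0},
  {"claw":0,"dx":-0.0008,"dy":0,"dz":0.0006,"wx":0,"wy":0,"wz":0},
  {"claw":0,"dx":-0.0008,"dy":0,"dz":0.0006,"wx":0,"wy":0,"wz":0},
  {"claw":0,"dx":-0.0008,"dy":0,"dz":0.0006,"wx":0,"wy":0,"wz":0},
  {"claw":0,"dx":-0.0008,"dy":0,"dz":0.0006,"wx":0,"wy":0,"wz":0},
  {"claw":0,"dx":-0.0008,"dy":0,"dz":0.0006,"wx":0,"wy":0,"wz":0},
  {"claw":0,"dx":-0.0008,"dy":0,"dz":0.0006,"wx":0,"wy":0,"wz":0},
  {"claw":0,"dx":-0.0008,"dy":0,"dz":0.0006,"wx":0,"wy":0,"wz":0},
  {"claw":0,"dx":-0.0008,"dy":0,"dz":0.0006,"wx":0,"wy":0,"wz":0},
  {"claw":0,"dx":-0.0008,"dy":0,"dz":0.0006,"wx":0,"wy":0,"wz":0},
  {"claw":0,"dx":-0.0008,"dy":0,"dz":0.0006,"wx":0,"wy":0,"wz":0},
  {"claw":0,"dx":-0.0008,"dy":0,"dz":0.0006,"wx":0,"wy":0,"wz":0},
  {"claw":0,"dx":-0.0008,"dy":0,"dz":0.0006,"wx":0,"wy":0,"wz":0},
  {"claw":0,"dx":-0.0008,"dy":0,"dz":0.0006,"wx":0,"wy":0,"wz":0},
  {"claw":0,"dx":-0.0008,"dy":0,"dz":0.0006,"wx":0,"wy":0,"wz":0},
  {"claw":0,"dx":-0.0008,"dy":0,"dz":0.0006,"wx":0,"wy":0,"wz":0},
])

```text
t: 22.82
eef_pos: [0.5235, -0.0398, 0.1046]
tool_rot: [-0.277, 0.697, 0.568, 0.34]
contact_force: [0.6, 0.3, -0.7]
gripper_width: -0.0
grasp_force: 0.0
```

```bash
python3 - <<'E'
from h import *
status();theta()
E
```

```text
t 22.82 tcp_h [-176.6   -1.4  -15.4] axis_h [ 0.788  0.    -0.615] y_h [ 0. -1.  0.] tip_h [-156.9   -1.4  -30.7] f_h [ 0.4 -0.5 -0.7] q [ 0.5   0.67 -0.12  2.01 -1.02  1.02  1.  ] w -0.0
theta 0.0 4176 [[-0.167, -0.086, 0.006], [-0.015, 0.079, 0.01]]
```

drive_tool([
  {"claw":0,"dx":-0.008,"dy":0,"dz":-0.004,"wx":0,"wy":0,"wz":0},
  {"claw":0,"dx":-0.012,"dy":0,"dz":-0.016,"wx":0,"wy":0,"wz":0},
  {"claw":0,"dx":-0.012,"dy":0,"dz":-0.016,"wx":0,"wy":0,"wz":0},
  {"claw":0,"dx":-0.012,"dy":0,"dz":-0.016,"wx":0,"wy":0,"wz":0},
  {"claw":0,"dx":0.016,"dy":0,"dz":-0.028,"wx":0,"wy":0,"wz":0},
  {"claw":0,"dx":0.025,"dy":0,"dz":-0.03,"wx":0,"wy":0,"wz":0},
  {"claw":0,"dx":0.025,"dy":0,"dz":-0.03,"wx":0,"wy":0,"wz":0},
  {"claw":0,"dx":0,"dy":0,"dz":0,"wx":0,"wy":0,"wz":0},
  {"claw":0,"dx":0,"dy":0,"dz":0,"wx":0,"wy":0,"wz":0},
])

```text
t: 24.0
eef_pos: [0.5034, -0.1355, 0.2077]
tool_rot: [-0.277, 0.697, 0.567, 0.34]
contact_force: [-0.3, 0.2, -0.4]
gripper_width: 0.001
grasp_force: 0.0
```

```bash
python3 - <<'E'
from h import *
status();theta()
p,d=read_camera("side");cv2.imwrite("pics/s3.png",p[...,::-1])
E
```

```text
t 24.0 tcp_h [-274.4   -1.1   87.7] axis_h [ 0.788 -0.    -0.616] y_h [-0. -1. -0.] tip_h [-254.7   -1.1   72.3] f_h [ 0.2  0.3 -0.4] q [ 0.59  0.53 -0.02  1.9  -0.86  1.28  0.88] w 0.0
theta 0.0 4175 [[-0.166, -0.086, 0.006], [-0.015, 0.08, 0.01]]
```

View pics/s3.png

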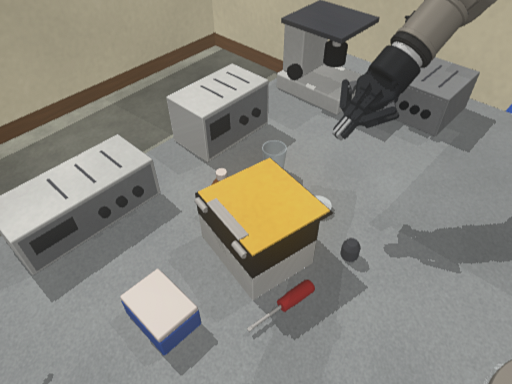

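The cover is shut at (262,205), the fingers are clear at (345,130), and the tip box, driver, objective, beaker and dish are where they started.

```bash
python3 -c "
from station import *
print(hand_in())"
```

```text
the job is handed in; nothing more can be done
None
```

I tipped the cover from behind, caught it from underneath at about 0.72 rad and lowered it fully shut. The arm ended clear with the visible bench items in place and the job handed in; the verdict was not shown, and the cuvette could not be seen under the cover.

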